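# Sort washed bottle parts back into their trays

## Robot

A 7-joint arm with a two-finger parallel gripper is mounted at the origin on the work surface. World frame = base frame: x ahead of the robot, y to its left, z up, the work surface at z = 0. Lengths are in m, angles in rad, forces in N, time in s.
With the tool pointing down it reaches from about 0.425 to 0.925 m from the base axis. Payload 6.8 kg.
Tool frame: the origin (TCP) lies midway between the tips of the shut fingers; the grasp point (between the pads) lies 19 mm behind it; z points along the fingers, y is the line along which they close (so a half turn about z gives the same grasp; the last joint's range is limited). The gripper opens to 85 mm and grips with 20 to 120 N. Pads are 22 mm wide; open, the fingers measure 114 mm over their backs; the gripper's body (76 mm by 85 mm) begins 54 mm behind the grasp point. The pads swing forward as they close: fully open they stand 13 mm farther back than shut.
Start: joints at [1.065, 0.477, 0.022, 1.555, -0.011, 1.109, -0.083], TCP at [0.261, -0.622, 0.231] pointing down, gripper open.
Joint ranges: [-2.96, 2.96], [-0.34, 2.1], [-1.41, 1.46], [0.24, 2.44], [-1.37, 4.51], [0.17, 1.92], [-2.96, 2.96]. Speed limits (rad/s): [2.39, 2.39, 3.14, 3.14, 3.14, 3.14, 3.14].

## Interface

Orientations are given as a unit quaternion [w, x, y, z].
In Python, from station import bot, imaging gives the robot as it stands.
- The arm moves only by the tool move_arm, never from a script. Its argument "commands" is a list that holds one entry, the list of rows, each a list of 7 numbers: the shift along the tool's x, y, z in m, then the turn, a rotation vector about the tool's x, y, z in degrees, then the finger opening in m, from 0 to 0.0854. In form: [[[x, y, z, rx, ry, rz, grip], ...]]. A call has 1 to 20 rows; each row shifts and turns the commanded pose from where the row before left it, along the tool's axes as they then stand; what a row does not reach is not made up. A row lasts 1/8 s, in which the tool goes at most 62.5 mm and 10.7 degrees, less where a joint would pass 70% of its speed; a pose out of reach is approached as far as the arm can. A call is refused whole if a number of a shift passes 0.0625 or a number of a turn 10.7, either way. A call with a gripper value outside its range is refused whole. The fingers move at their own pace and stop on an object; "squeeze" is the grip in N (left out, the last holds). Time passes only in rows, so rows that do not move let the fingers close. It gives the time, the measured TCP pose, the force, the opening and the grip force at its end, in the units of the state.
- bot.get_obs(): the state, without advancing time (a new reading comes with each control period).
- imaging.read_camera(name): name is "scene" or "top"; returns the picture (384x512x3 uint8, red, green, blue); there is no depth.
- imaging.calibration(name): a dict with "intrinsics" (3x3 intrinsics, pixels), "k1" (the pictures are not rectified: a ray, as slopes to the right and down, at radius r is drawn at 1 + k1 r^2 times it, then the intrinsics apply), "extrinsics" (4x4, takes a point from camera to world coordinates). Camera axes: x right, y down, z forward; pixel columns grow to the right and rows downward; lengths in m; the calibration is good to about 2 mm. A picture is of the moment at which its call begins. calibration takes no time and is no camera call.
- bot.hand_in(): hands the job in; it is judged then, once.
The state is a dict: "t": time; "q": joint angles; "joint_vel": joint speeds; "joint_torque": joint torques, N m; "eef_pos": TCP position; "tool_rot": TCP orientation; "contact_force": force on the tool from outside, world axes, zero at the start; "torque": the same for the moment, N m; "gripper_width": opening from 0.0 (shut) to 1.0 (fully open); "grasp_force": force on a finger pad.
Only numpy, scipy, OpenCV 4.12 (cv2) and the standard library are available. Lean on these libraries where they do the work, as an engineer would, in place of code of your own. Each camera call takes 0.05 s, during which the arm holds its last target. There are 200 camera calls.

## Task

The washed bottle parts are mixed up on the bench: two small teats in their collars, one wide-neck teat in its collar and one dome cap. Sort them into the three single white trays in the middle of the bench (not the two-tier stack at the back or the tub at the side), like with like, so that each stands upright on the floor of the tray that already holds a part of the same kind and size. Leave the parts already in the trays standing where they are.

Things in the scene. Friction and masses are not known exactly. Their poses are not given: they have to be found in the camera images.
- standard_a_center (a point): One of two small teats to sort, loose on the bench with at least 25 mm free all round it (40 mm on its +x and -x sides). White ribbed screw collar, 40 mm across and 22 mm high, with a narrow beige teat rising from it; 50 mm high in all, about 20 g, standing on its collar (own z axis up), round so its yaw is meaningless. Point: on its axis, half-way up (25 mm above its underside). Grip it across the hard collar, its lowest 22 mm.
- standard_b_center (a point): The other small teat to sort, loose on the bench with the same free space, the same as the first: white ribbed collar 40 mm across, 22 mm high, narrow beige teat, 50 mm high in all, about 20 g, upright. Point: on its axis, half-way up (25 mm). Grip it across the collar.
- wide_teat_center (a point): Wide-neck teat to sort, loose on the bench with at least 25 mm free all round it (40 mm on its +x and -x sides). White ribbed screw collar, 58 mm across and 22 mm high, with a broad beige teat rising from it; 50 mm high in all, about 32 g, standing on its collar (own z axis up), round so its yaw is meaningless. Point: on its axis, half-way up (25 mm above its underside). Grip it across the hard collar, its lowest 22 mm.
- dome_cap_center (a point): Dome cap to sort, loose on the bench with at least 25 mm free all round it (40 mm on its +x and -x sides). Frosted pale grey plastic bottle cap, a plain dome with no collar or teat: 45 mm across at the foot, nearly straight sides up to 28 mm, rounded above; 50 mm high, about 16 g, standing open end down (own z axis up), round so its yaw is meaningless. Point: on its axis, half-way up (25 mm above its underside). Grip it across the straight sides.
- standard_tray: White plastic stacking tray that stands firm on the bench; the three trays are alike and only the part in it shows which this is: this one holds a small teat (40 mm collar). Outside 140 mm (x) by 180 mm (y), 30 mm high; walls and floor 3 mm thick, floor level and 3 mm above the bench. Origin: centre of the underside; x across its short side, y along its long side, z up. The part already in it stands near the +y end of its middle line; the rest of the floor is free.
- wide_tray: White plastic stacking tray that stands firm on the bench; the three trays are alike and only the part in it shows which this is: this one holds a wide-neck teat (58 mm collar). Outside 140 mm (x) by 180 mm (y), 30 mm high; walls and floor 3 mm thick, floor level and 3 mm above the bench. Origin: centre of the underside; x across its short side, y along its long side, z up. The part already in it stands near the +y end of its middle line; the rest of the floor is free.
- cap_tray: White plastic stacking tray that stands firm on the bench; the three trays are alike and only the part in it shows which this is: this one holds a dome cap. Outside 140 mm (x) by 180 mm (y), 30 mm high; walls and floor 3 mm thick, floor level and 3 mm above the bench. Origin: centre of the underside; x across its short side, y along its long side, z up. The part already in it stands near the +y end of its middle line; the rest of the floor is free.
- standard_kept_center (a point): Small teat like those to sort: collar 40 mm across, 50 mm high, point on its axis 25 mm above its underside. This one already stands in its tray, 3 mm above the bench, and is to be left there.
- wide_kept_center (a point): Wide-neck teat like the one to sort: collar 58 mm across, 50 mm high, point on its axis 25 mm above its underside. This one already stands in its tray, 3 mm above the bench, and is to be left there.
- cap_kept_center (a point): Dome cap like the one to sort: 45 mm across, 50 mm high, point on its axis 25 mm above its underside. This one already stands in its tray, 3 mm above the bench, and is to be left there.
Not all that is in view belongs to the job. Leave any red look-alike of the part that bears wide_kept_center alone.

How it is judged:
At the end, for the whole second after the job is handed in: Both small teats, the wide-neck teat and the dome cap stand inside the tray of their own kind, on its floor (height within 6 mm), upright within 0.15 rad, released and at rest; the three parts that were in the trays still stand upright there, each within 25 mm of where it began (x of standard_a_center in the frame of standard_tray between -0.055 and 0.055 m and y of standard_a_center in the frame of standard_tray between -0.072 and 0.072 m and z of standard_a_center in the frame of standard_tray between 0.022 and 0.034 m and angle between each of standard_a_center, standard_b_center, wide_teat_center, dome_cap_center, standard_kept_center, wide_kept_center, cap_kept_center's own z axis and vertical below 0.15 rad and linear speed of each of standard_a, standard_b, wide_teat, dome_cap, standard_kept, wide_kept, cap_kept below 0.02 m/s and x of standard_b_center in the frame of standard_tray between -0.055 and 0.055 m and y of standard_b_center in the frame of standard_tray between -0.072 and 0.072 m and z of standard_b_center in the frame of standard_tray between 0.022 and 0.034 m and x of wide_teat_center in the frame of wide_tray between -0.055 and 0.055 m and y of wide_teat_center in the frame of wide_tray between -0.072 and 0.072 m and z of wide_teat_center in the frame of wide_tray between 0.022 and 0.034 m and x of dome_cap_center in the frame of cap_tray between -0.055 and 0.055 m and y of dome_cap_center in the frame of cap_tray between -0.072 and 0.072 m and z of dome_cap_center in the frame of cap_tray between 0.022 and 0.034 m and x of standard_kept_center in the frame of standard_tray between -0.055 and 0.055 m and y of standard_kept_center in the frame of standard_tray between -0.072 and 0.072 m and z of standard_kept_center in the frame of standard_tray between 0.022 and 0.034 m and x of wide_kept_center in the frame of wide_tray between -0.055 and 0.055 m and y of wide_kept_center in the frame of wide_tray between -0.072 and 0.072 m and z of wide_kept_center in the frame of wide_tray between 0.022 and 0.034 m and x of cap_kept_center in the frame of cap_tray between -0.055 and 0.055 m and y of cap_kept_center in the frame of cap_tray between -0.072 and 0.072 m and z of cap_kept_center in the frame of cap_tray between 0.022 and 0.034 m and distance of each of standard_kept_center, wide_kept_center, cap_kept_center from where it was at the start of the episode below 0.025 m); the robot touches nothing.
It fails at once if a part already in its tray (standard_kept) is knocked over or lifted out (angle between standard_kept_center's own z axis and vertical above 0.6 rad or height (world z) of standard_kept_center above 0.07 m).
It fails at once if a part already in its tray (wide_kept) is knocked over or lifted out (angle between wide_kept_center's own z axis and vertical above 0.6 rad or height (world z) of wide_kept_center above 0.07 m).
It fails at once if a part already in its tray (cap_kept) is knocked over or lifted out (angle between cap_kept_center's own z axis and vertical above 0.6 rad or height (world z) of cap_kept_center above 0.07 m).
It also fails if it takes over 106 s, if anything falls off the work surface, if the arm or the gripper's body presses on something with over 40 N, if the wrist force passes 120 N, or if a joint passes its speed limit or range.

## Working session

There is one attempt and no reset: what is moved stays moved. The work goes in short steps, Python scripts to look and compute and a tool call to move; the robot and the scene stay as the last step left them, time stands still between calls to the robot, and variables do not carry over. Pictures are saved under pics/ and viewed, at most 14 in all, crops included, and the job is handed in when it is done.

Besides the shell and the picture viewer there is one more tool, called after ">>>" as a command line: name --argument value ..., lists and objects as JSON in quotes. move_arm: Moves the arm, as the interface text tells. Its arguments: {"type":"object","properties":{"commands":{"type":"array","items":{"type":"array","items":{"type":"array","items":{"type":"number"}}}},"squeeze":{"type":"number"}},"required":["commands"]}

```bash
mkdir -p pics
cat > h.py <<'E'
import numpy as np, cv2
from station import bot, imaging
def grab(n,f=None):
    im=imaging.read_camera(n)
    if f: cv2.imwrite('pics/'+f,im[:,:,::-1])
    return im
def pt(n,u,v,z):
    c=imaging.calibration(n);K=np.array(c['intrinsics']);T=np.array(c['extrinsics'])
    d=np.array([(u-K[0,2])/K[0,0],(v-K[1,2])/K[1,1]]);s=d.copy()
    for _ in range(20): s=d/(1+c['k1']*(s@s))
    r=T[:3,:3]@np.array([s[0],s[1],1]);o=T[:3,3]
    return (o+r*(z-o[2])/r[2])[:2]
def px(n,p):
    c=imaging.calibration(n);K=np.array(c['intrinsics']);T=np.array(c['extrinsics'])
    q=T[:3,:3].T@(np.array(p)-T[:3,3]);s=q[:2]/q[2];s=s*(1+c['k1']*(s@s))
    return K[:2,:2]@s+K[:2,2]
E
python3 - <<'E'
from h import *
a=grab('top','t0.png');grab('scene','s0.png')
b=cv2.resize(a,(800,600),interpolation=cv2.INTER_CUBIC);cv2.imwrite('pics/t0b.png',b[:,:,::-1])
for n in('top','scene'):print(imaging.calibration(n))
o=bot.get_obs();print(o['eef_pos'],o['tool_rot'],o['gripper_width'])
E
```

```text
{'intrinsics': array([[382.4864433 ,   0.        , 254.72930986],
       [  0.        , 382.4864433 , 190.43445044],
       [  0.        ,   0.        ,   1.        ]]), 'k1': 0.034972229588612215, 'extrinsics': array([[-0.00686344, -0.98318232,  0.18249774,  0.3327561 ],
       [-0.99993339,  0.00844146,  0.0078714 ,  0.05038734],
       [-0.00927957, -0.18243156, -0.98317476,  1.04297837],
       [ 0.        ,  0.        ,  0.        ,  1.        ]])}
{'intrinsics': array([[497.11930672,   0.        , 257.18105531],
       [  0.        , 497.11930672, 194.45619183],
       [  0.        ,   0.        ,   1.        ]]), 'k1': -0.16373628660602416, 'extrinsics': array([[ 0.54145231,  0.69610459, -0.47145286,  1.20288674],
       [ 0.84068691, -0.45405857,  0.29508701, -0.37797911],
       [-0.00865579, -0.55611979, -0.83105707,  1.30648105],
       [ 0.        ,  0.        ,  0.        ,  1.        ]])}
[ 0.26125557 -0.62183021  0.23043303] [-7.82220789e-04  9.80291613e-01  1.97554286e-01 -2.12207563e-04] 0.9979618197420436
```

View pics/t0b.png

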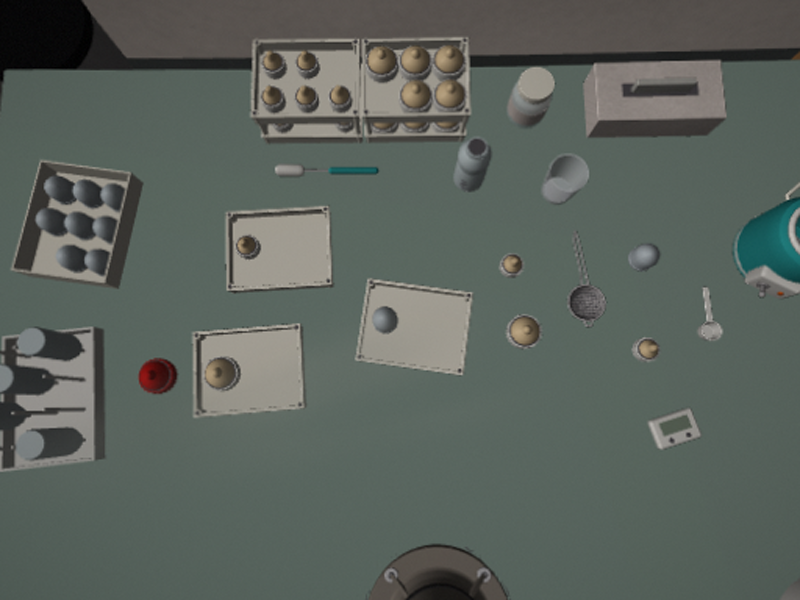

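View pics/s0.png

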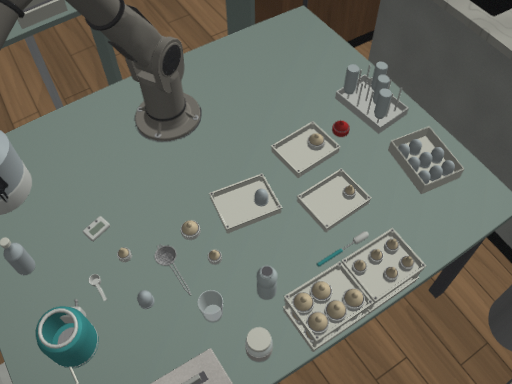

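The top view (800×600 px) shows the loose small teats at about (512,264) and (648,349), the wide teat at (523,331) and the cap at (643,256). The standard tray is centred near (278,250), the wide tray near (248,370) and the cap tray near (415,327). The red look-alike is at (157,376). The scene view agrees with this layout.

```bash
cat > m.py <<'E'
from h import *
def blob(n,im,u,v,r):
    u,v=int(round(u)),int(round(v));x0,y0=u-r,v-r;c=im[y0:v+r+1,x0:u+r+1].astype(np.uint8)
    lab=cv2.cvtColor(c,cv2.COLOR_RGB2LAB).astype(float)
    edge=np.concatenate([lab[0],lab[-1],lab[:,0],lab[:,-1]]);bg=np.median(edge,0)
    d=lab-bg; m=((np.hypot(d[...,1],d[...,2])+np.maximum(d[...,0],0)*.5)>7).astype(np.uint8)
    k,L,s,cc=cv2.connectedComponentsWithStats(m)
    if k<2:return None
    i=1+np.argmax(s[1:,4]);return cc[i]+[x0,y0],s[i]
E
python3 - <<'E'
from m import *
a=cv2.imread('pics/t0.png')[:,:,::-1];b=cv2.imread('pics/s0.png')[:,:,::-1]
S=1.5625
for nm,u,v in[('sa',512,264),('sb',648,349),('wide',523,331),('cap',643,256)]:
    c,s=blob('top',a,u/S,v/S,14);p=pt('top',*c,.02)
    g=px('scene',[*p,.02]);c2,s2=blob('scene',b,*g,14);p2=pt('scene',*c2,.02)
    print(nm,c.round(1),s,p.round(4),'|',g.round(),c2.round(1),s2,p2.round(4))
T={'std':[(226,211),(330,207),(331,286),(229,291)],'wide':[(193,331),(300,324),(303,408),(194,416)],'cap':[(368,280),(472,292),(462,374),(357,360)]}
for k,cs in T.items():
    P=np.array([pt('top',u/S,v/S,.03) for u,v in cs]);e=np.linalg.norm(np.roll(P,-1,0)-P,axis=1)
    d=P[0]+P[3]-P[1]-P[2];print(k,P.mean(0).round(4),e.round(3),'long-axis ang',np.degrees(np.arctan2(d[1],d[0])).round(1))
for k,u,v in[('std',247,246),('wide',221,373),('cap',385,319)]:print('kept',k,pt('top',u/S,v/S,.03).round(4))
from scipy.spatial.transform import Rotation as R
o=bot.get_obs();q=o['tool_rot'];print(R.from_quat([q[1],q[2],q[3],q[0]]).as_matrix().round(3),o['eef_pos'])
z=[cv2.resize(a[130:260,100:460],None,fx=2.2,fy=2.2,interpolation=cv2.INTER_CUBIC)];cv2.imwrite('pics/t0c.png',z[0][:,:,::-1])
E
```

```text
sa [326.6 169.5] [  5   7  17  15 186] [ 0.5793 -0.1387] | [214. 254.] [214.5 254.8] [  8   9  14  13 118] [ 0.5822 -0.1382]
sb [412.5 223.4] [  3   7  18  16 200] [ 0.4301 -0.359 ] | [124. 252.] [123.9 252.7] [  7   9  15  12 123] [ 0.4323 -0.36  ]
wide [334.7 211.7] [  2   3  24  23 400] [ 0.4628 -0.1555] | [190. 228.] [190.1 227.7] [  4   6  21  17 235] [ 0.4639 -0.1543]
cap [409.9 163.5] [  4   6  18  17 184] [ 0.5937 -0.3655] | [146. 297.] [147.3 295. ] [10  7 13 13 87] [ 0.5891 -0.3601]
std [0.6103 0.2662] [0.184 0.143 0.176 0.145] long-axis ang 92.1
wide [0.4002 0.3128] [0.182 0.141 0.181 0.142] long-axis ang 93.4
cap [0.4712 0.0304] [0.181 0.142 0.178 0.139] long-axis ang 82.4
kept std [0.6149 0.3224]
kept wide [0.3942 0.3573]
kept cap [0.4836 0.081 ]
[[ 0.922  0.387 -0.001]
 [ 0.387 -0.922  0.001]
 [-0.    -0.002 -1.   ]] [ 0.26125557 -0.62183021  0.23043303]
```

View pics/t0c.png

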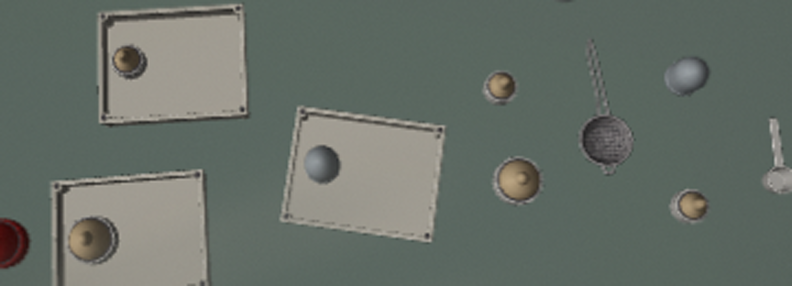

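Both views agree to about 2–5 mm, and tray sizes come out at about 180×142 mm. The crop shows the three trays with their kept parts at the left ends, all upright. I'll turn the tool so the fingers close along world x, then go above standard_b.

>>> move_arm --commands '[[[0, 0, 0, 0, 0, -9.6, 0.07], [0, 0, 0, 0, 0, -9.6, 0.07], [0, 0, 0, 0, 0, -9.6, 0.07], [0, 0, 0, 0, 0, -9.6, 0.07], [0, 0, 0, 0, 0, -9.6, 0.07], [0, 0, 0, 0, 0, -9.6, 0.07], [0, 0, 0, 0, 0, -9.6, 0.07], [0.0375, 0.0243, 0.01, 0, 0, 0, 0.07], [0.0375, 0.0243, 0.01, 0, 0, 0, 0.07], [0.0375, 0.0243, 0.01, 0, 0, 0, 0.07], [0.0375, 0.0243, 0.01, 0, 0, 0, 0.07], [0.0375, 0.0243, 0.01, 0, 0, 0, 0.07], [0.0375, 0.0243, 0.01, 0, 0, 0, 0.07], [0.0375, 0.0243, 0.01, 0, 0, 0, 0.07], [0, 0, 0, 0, 0, 0, 0.07], [0, 0, 0, 0, 0, 0, 0.07], [0, 0, 0, 0, 0, 0, 0.07]]]' --squeeze 30

```text
t: 2.22
eef_pos: [0.4307, -0.3613, 0.1614]
tool_rot: [0.0, 0.708, 0.706, -0.0]
contact_force: [-1.0, -0.2, 0.3]
gripper_width: 0.819
grasp_force: 0.0
```

>>> move_arm --commands '[[[0.002, 0, 0.03, 0, 0, 0, 0.07], [0, 0, 0.03, 0, 0, 0, 0.07], [0, 0, 0.03, 0, 0, 0, 0.07], [0, 0, 0.03, 0, 0, 0, 0.07], [0, 0, 0.02, 0, 0, 0, 0.07], [0, 0, 0.015, 0, 0, 0, 0.07], [0, 0, 0, 0, 0, 0, 0.07], [0, 0, 0, 0, 0, 0, 0.07], [0, 0, 0, 0, 0, 0, 0.03], [0, 0, 0, 0, 0, 0, 0.03], [0, 0, 0, 0, 0, 0, 0.03], [0, 0, 0, 0, 0, 0, 0.03], [0, 0, 0, 0, 0, 0, 0.03], [0, 0, 0, 0, 0, 0, 0.03]]]'

```text
t: 3.98
eef_pos: [0.4321, -0.3582, 0.0073]
tool_rot: [0.001, 0.707, 0.707, -0.0]
contact_force: [-0.7, 1.6, 5.9]
gripper_width: 0.451
grasp_force: 29.8
```

Run:
```python
from h import *
a=grab('scene');g=px('scene',[.43,-.36,.03]).astype(int)
print(g);cv2.imwrite('pics/s1.png',cv2.resize(a[g[1]-60:g[1]+60,g[0]-70:g[0]+90],None,fx=4,fy=4)[:,:,::-1])
```

```text
[122 250]
```

View pics/s1.png

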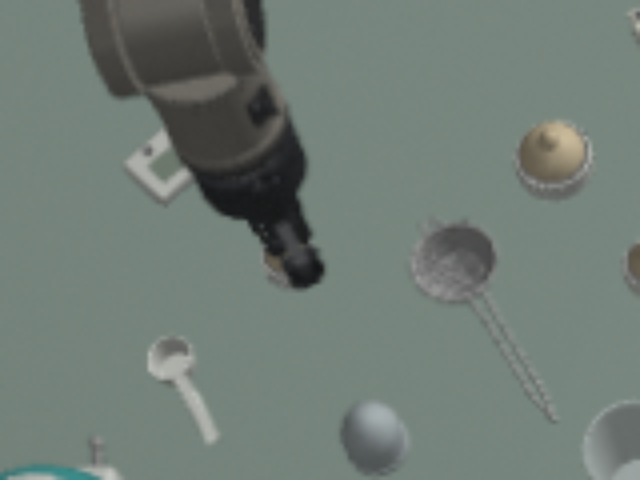

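The teat is in the grip: the opening is about 38.5 mm against a 40 mm collar. The scene crop shows the gripper over it at about (295,260), with the neighbours undisturbed. Next I'll lift it and carry it to the standard tray.

>>> move_arm --commands '[[[0, 0, -0.03, 0, 0, 0, 0.03], [0, 0, -0.045, 0, 0, 0, 0.03], [0, 0, -0.045, 0, 0, 0, 0.03], [0.038, 0.012, 0, 0, 0, 0, 0.03], [0.038, 0.012, 0, 0, 0, 0, 0.03], [0.038, 0.012, 0, 0, 0, 0, 0.03], [0.038, 0.012, 0, 0, 0, 0, 0.03], [0.038, 0.012, 0, 0, 0, 0, 0.03], [0.038, 0.012, 0, 0, 0, 0, 0.03], [0.038, 0.012, 0, 0, 0, 0, 0.03], [0.038, 0.012, 0, 0, 0, 0, 0.03], [0.038, 0.012, 0, 0, 0, 0, 0.03], [0.038, 0.012, 0, 0, 0, 0, 0.03], [0.038, 0.012, 0, 0, 0, 0, 0.03], [0.038, 0.012, 0, 0, 0, 0, 0.03], [0.038, 0.012, 0, 0, 0, 0, 0.03], [0.038, 0.012, 0, 0, 0, 0, 0.03], [0.038, 0.012, 0, 0, 0, 0, 0.03]]]'

```text
t: 6.28
eef_pos: [0.612, 0.2132, 0.1265]
tool_rot: [0.0, 0.707, 0.707, 0.0]
contact_force: [0.2, 0.0, -0.6]
gripper_width: 0.454
grasp_force: 30.4
```

>>> move_arm --commands '[[[0, 0, 0, 0, 0, 0, 0.03], [0, 0, 0, 0, 0, 0, 0.03], [0, 0, 0, 0, 0, 0, 0.03]]]'

```text
t: 6.65
eef_pos: [0.6117, 0.2102, 0.1262]
tool_rot: [0.0, 0.708, 0.706, -0.001]
contact_force: [-0.5, 0.1, 0.6]
gripper_width: 0.452
grasp_force: 30.4
```

>>> move_arm --commands '[[[0, 0, 0.04, 0, 0, 0, 0.03], [0, 0, 0.04, 0, 0, 0, 0.03], [0, 0, 0.02, 0, 0, 0, 0.03], [0, 0, 0.01, 0, 0, 0, 0.03], [0, 0, 0.005, 0, 0, 0, 0.03], [0, 0, 0, 0, 0, 0, 0.03], [0, 0, 0, 0, 0, 0, 0.03], [0, 0, 0, 0, 0, 0, 0.055], [0, 0, 0, 0, 0, 0, 0.055], [0, 0, 0, 0, 0, 0, 0.055], [0, 0, 0, 0, 0, 0, 0.055], [0, 0, -0.03, 0, 0, 0, 0.055], [0, 0, -0.05, 0, 0, 0, 0.055], [0, 0, -0.05, 0, 0, 0, 0.055], [0, 0, 0, 0, 0, 0, 0.055]]]'

```text
t: 8.52
eef_pos: [0.6144, 0.2136, 0.1461]
tool_rot: [0.002, 0.707, 0.707, 0.004]
contact_force: [-0.7, -0.6, 0.1]
gripper_width: 0.646
grasp_force: 0.0
```

>>> move_arm --commands '[[[-0.035, -0.003, 0, 0, 0, 0, 0.07], [-0.035, -0.003, 0, 0, 0, 0, 0.07], [-0.035, -0.003, 0, 0, 0, 0, 0.07], [-0.035, -0.003, 0, 0, 0, 0, 0.07], [-0.035, -0.003, 0, 0, 0, 0, 0.07], [-0.035, -0.003, 0, 0, 0, 0, 0.07], [-0.035, -0.003, 0, 0, 0, 0, 0.07], [-0.035, -0.003, 0, 0, 0, 0, 0.07], [-0.035, -0.003, 0, 0, 0, 0, 0.07], [-0.035, -0.003, 0, 0, 0, 0, 0.07], [0, 0, 0, 0, 0, 0, 0.07], [0, 0, 0, 0, 0, 0, 0.07], [0, 0, 0, 0, 0, 0, 0.07]]]'

```text
t: 10.15
eef_pos: [0.5817, -0.1362, 0.141]
tool_rot: [-0.0, 0.706, 0.708, 0.0]
contact_force: [-0.1, 1.0, 0.1]
gripper_width: 0.819
grasp_force: 0.0
```

Run:
```python
from h import *
a=grab('top')
cv2.imwrite('pics/t2.png',cv2.resize(a[120:260,110:440],None,fx=2.4,fy=2.4)[:,:,::-1])
```

```text
(no output)
```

View pics/t2.png

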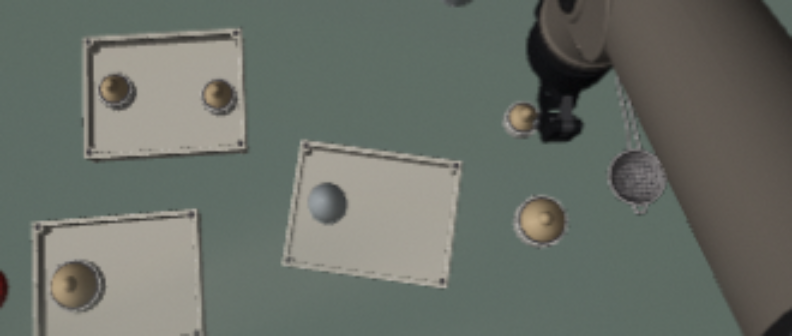

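Standard_b stands upright in the standard tray at (218,95), and the kept part is undisturbed. Now I'll pick standard_a.

>>> move_arm --commands '[[[-0.001, 0, 0.04, 0, 0, 0, 0.07], [0, 0, 0.04, 0, 0, 0, 0.07], [0, 0, 0.03, 0, 0, 0, 0.07], [0, 0, 0.015, 0, 0, 0, 0.07], [0, 0, 0.008, 0, 0, 0, 0.07], [0, 0, 0, 0, 0, 0, 0.07], [0, 0, 0, 0, 0, 0, 0.07], [0, 0, 0, 0, 0, 0, 0.03], [0, 0, 0, 0, 0, 0, 0.03], [0, 0, 0, 0, 0, 0, 0.03], [0, 0, 0, 0, 0, 0, 0.03], [0, 0, 0, 0, 0, 0, 0.03], [0, 0, 0, 0, 0, 0, 0.03]]]'

```text
t: 11.82
eef_pos: [0.5821, -0.139, 0.0091]
tool_rot: [0.0, 0.707, 0.707, 0.0]
contact_force: [-0.6, 0.1, 6.0]
gripper_width: 0.454
grasp_force: 29.8
```

>>> move_arm --commands '[[[0, 0, -0.03, 0, 0, 0, 0.03], [0, 0, -0.045, 0, 0, 0, 0.03], [0, 0, -0.045, 0, 0, 0, 0.03], [0.0365, 0.0026, 0, 0, 0, 0, 0.03], [0.0365, 0.0026, 0, 0, 0, 0, 0.03], [0.0365, 0.0026, 0, 0, 0, 0, 0.03], [0.0365, 0.0026, 0, 0, 0, 0, 0.03], [0.0365, 0.0026, 0, 0, 0, 0, 0.03], [0.0365, 0.0026, 0, 0, 0, 0, 0.03], [0.0365, 0.0026, 0, 0, 0, 0, 0.03], [0.0365, 0.0026, 0, 0, 0, 0, 0.03], [0.0365, 0.0026, 0, 0, 0, 0, 0.03], [0.0365, 0.0026, 0, 0, 0, 0, 0.03], [0.0365, 0.0026, 0, 0, 0, 0, 0.03], [0, 0, 0, 0, 0, 0, 0.03], [0, 0, 0, 0, 0, 0, 0.03], [0, 0, 0, 0, 0, 0, 0.03]]]'

```text
t: 13.95
eef_pos: [0.6107, 0.2607, 0.1281]
tool_rot: [0.0, 0.708, 0.706, -0.0]
contact_force: [1.1, -0.5, -0.5]
gripper_width: 0.45
grasp_force: 30.3
```

>>> move_arm --commands '[[[0.003, 0, 0.04, 0, 0, 0, 0.03], [0, 0, 0.04, 0, 0, 0, 0.03], [0, 0, 0.02, 0, 0, 0, 0.03], [0, 0, 0.01, 0, 0, 0, 0.03], [0, 0, 0.005, 0, 0, 0, 0.03], [0, 0, 0, 0, 0, 0, 0.03], [0, 0, 0, 0, 0, 0, 0.03], [0, 0, 0, 0, 0, 0, 0.055], [0, 0, 0, 0, 0, 0, 0.055], [0, 0, 0, 0, 0, 0, 0.055], [0, 0, 0, 0, 0, 0, 0.055], [0, 0, -0.03, 0, 0, 0, 0.055], [0, 0, -0.05, 0, 0, 0, 0.055], [0, 0, -0.05, 0, 0, 0, 0.055], [0, 0, 0, 0, 0, 0, 0.055], [0, 0, 0, 0, 0, 0, 0.055]]]'

```text
t: 15.95
eef_pos: [0.61, 0.2652, 0.1429]
tool_rot: [0.0, 0.707, 0.707, -0.0]
contact_force: [-0.2, -0.2, -0.1]
gripper_width: 0.644
grasp_force: 0.0
```

>>> move_arm --commands '[[[-0.038, -0.0134, 0, 0, 0, 0, 0.083], [-0.038, -0.0134, 0, 0, 0, 0, 0.083], [-0.038, -0.0134, 0, 0, 0, 0, 0.083], [-0.038, -0.0134, 0, 0, 0, 0, 0.083], [-0.038, -0.0134, 0, 0, 0, 0, 0.083], [-0.038, -0.0134, 0, 0, 0, 0, 0.083], [-0.038, -0.0134, 0, 0, 0, 0, 0.083], [-0.038, -0.0134, 0, 0, 0, 0, 0.083], [-0.038, -0.0134, 0, 0, 0, 0, 0.083], [-0.038, -0.0134, 0, 0, 0, 0, 0.083], [-0.038, -0.0134, 0, 0, 0, 0, 0.083], [0, 0, 0, 0, 0, 0, 0.083], [0, 0, 0, 0, 0, 0, 0.083], [0, 0, 0, 0, 0, 0, 0.083]]]'

```text
t: 17.7
eef_pos: [0.463, -0.151, 0.1429]
tool_rot: [-0.0, 0.706, 0.708, 0.0]
contact_force: [0.0, 0.9, -0.3]
gripper_width: 0.974
grasp_force: 0.0
```

Run:
```python
from m import *
a=grab('top');c=grab('scene')
A=cv2.resize(a[120:260,110:440],None,fx=2.2,fy=2.2);g=px('scene',[.59,-.365,.03]).astype(int);w=px('scene',[.463,-.155,.03]).astype(int)
B=cv2.resize(c[g[1]-30:g[1]+30,g[0]-60:g[0]+60],(363,180));C=cv2.resize(c[w[1]-30:w[1]+30,w[0]-60:w[0]+60],(363,180))
cv2.imwrite('pics/t3.png',np.vstack([A,np.hstack([B,C])])[:,:,::-1])
bc,s=blob('top',a,412.5,164,18);print('cap top',bc.round(1),s,pt('top',*bc,.025))
bc,s=blob('scene',c,*g,16);print('cap scene',bc.round(1),s,pt('scene',*bc,.025))
```

```text
cap top [428.5 148.3] [31  0  6  8 25] [ 0.63470958 -0.41671348]
cap scene [147.4 295.1] [13 12 13 13 88] [ 0.59190933 -0.3599065 ]
```

View pics/t3.png

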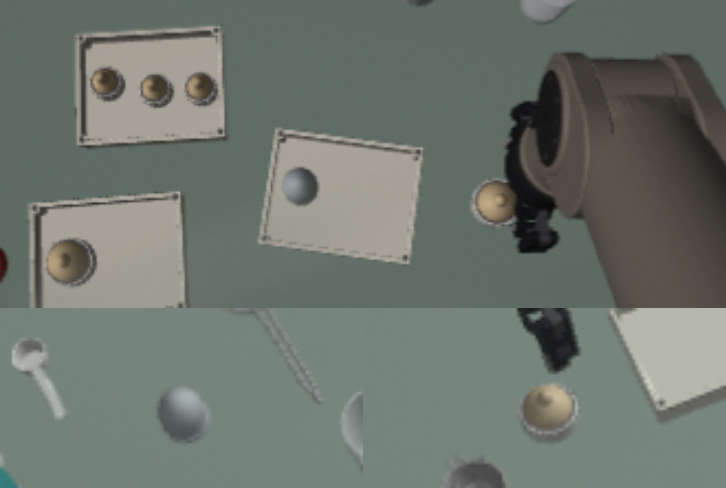

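Three small teats stand upright in the standard tray at (106,84), (155,90) and (201,88). The cap in the scene crop agrees with (0.590,-0.367). Now I'll grip the wide teat.

>>> move_arm --commands '[[[-0.001, 0, 0.04, 0, 0, 0, 0.083], [0, 0, 0.04, 0, 0, 0, 0.083], [0, 0, 0.03, 0, 0, 0, 0.083], [0, 0, 0.015, 0, 0, 0, 0.083], [0, 0, 0.009, 0, 0, 0, 0.083], [0, 0, 0, 0, 0, 0, 0.083], [0, 0, 0, 0, 0, 0, 0.083], [0, 0, 0, 0, 0, 0, 0.045], [0, 0, 0, 0, 0, 0, 0.045], [0, 0, 0, 0, 0, 0, 0.045], [0, 0, 0, 0, 0, 0, 0.045], [0, 0, 0, 0, 0, 0, 0.045]]]'

```text
t: 19.3
eef_pos: [0.4633, -0.1535, 0.0102]
tool_rot: [0.001, 0.707, 0.707, 0.0]
contact_force: [-2.0, 0.6, 7.7]
gripper_width: 0.658
grasp_force: 30.2
```

>>> move_arm --commands '[[[0, 0, -0.03, 0, 0, 0, 0.045], [0, 0, -0.045, 0, 0, 0, 0.045], [0, 0, -0.045, 0, 0, 0, 0.045], [0.0354, 0, 0, 0, 0, 0, 0.045], [0.0354, 0, 0, 0, 0, 0, 0.045], [0.0354, 0, 0, 0, 0, 0, 0.045], [0.0354, 0, 0, 0, 0, 0, 0.045], [0.0354, 0, 0, 0, 0, 0, 0.045], [0.0354, 0, 0, 0, 0, 0, 0.045], [0.0354, 0, 0, 0, 0, 0, 0.045], [0.0354, 0, 0, 0, 0, 0, 0.045], [0.0354, -0.0151, 0, 0, 0, 0, 0.045], [0.0354, -0.0151, 0, 0, 0, 0, 0.045], [0.0354, -0.0151, 0, 0, 0, 0, 0.045], [0.0354, -0.0151, 0, 0, 0, 0, 0.045], [0, 0, 0, 0, 0, 0, 0.045], [0, 0, 0, 0, 0, 0, 0.045], [0, 0, 0, 0, 0, 0, 0.045]]]'

```text
t: 21.55
eef_pos: [0.4031, 0.2701, 0.1292]
tool_rot: [0.0, 0.708, 0.706, -0.0]
contact_force: [0.1, 0.0, 0.1]
gripper_width: 0.663
grasp_force: 32.5
```

>>> move_arm --commands '[[[0, 0, 0.04, 0, 0, 0, 0.045], [0, 0, 0.04, 0, 0, 0, 0.045], [0, 0, 0.02, 0, 0, 0, 0.045], [0, 0, 0.01, 0, 0, 0, 0.045], [0, 0, 0.005, 0, 0, 0, 0.045], [0, 0, 0, 0, 0, 0, 0.045], [0, 0, 0, 0, 0, 0, 0.045], [0, 0, 0, 0, 0, 0, 0.073], [0, 0, 0, 0, 0, 0, 0.073], [0, 0, 0, 0, 0, 0, 0.073], [0, 0, 0, 0, 0, 0, 0.073], [0, 0, -0.03, 0, 0, 0, 0.073], [0, 0, -0.05, 0, 0, 0, 0.073], [0, 0, -0.05, 0, 0, 0, 0.073], [0, 0, 0, 0, 0, 0, 0.073], [0, 0, 0, 0, 0, 0, 0.073]]]'

```text
t: 23.55
eef_pos: [0.4023, 0.2709, 0.1439]
tool_rot: [0.0, 0.707, 0.707, -0.0]
contact_force: [0.1, -0.9, 0.2]
gripper_width: 0.855
grasp_force: 0.0
```

>>> move_arm --commands '[[[-0.0375, 0.0376, 0, 0, 0, 0, 0.075], [-0.0375, 0.0376, 0, 0, 0, 0, 0.075], [-0.0375, 0.0376, 0, 0, 0, 0, 0.075], [-0.0375, 0.0376, 0, 0, 0, 0, 0.075], [-0.0375, 0.0376, 0, 0, 0, 0, 0.075], [-0.0375, 0, 0, 0, 0, 0, 0.075], [-0.0375, 0, 0, 0, 0, 0, 0.075], [-0.0375, 0, 0, 0, 0, 0, 0.075], [-0.0375, 0, 0, 0, 0, 0, 0.075], [-0.0375, 0, 0, 0, 0, 0, 0.075], [-0.0375, 0, 0, 0, 0, 0, 0.075], [-0.0375, 0, 0, 0, 0, 0, 0.075], [-0.0375, 0, 0, 0, 0, 0, 0.075], [-0.0375, 0, 0, 0, 0, 0, 0.075], [-0.0375, 0, 0, 0, 0, 0, 0.075], [-0.0375, 0, 0, 0, 0, 0, 0.075], [-0.0375, 0, 0, 0, 0, 0, 0.075], [0, 0, 0, 0, 0, 0, 0.075], [0, 0, 0, 0, 0, 0, 0.075]]]'

```text
t: 25.92
eef_pos: [0.5899, -0.3646, 0.1423]
tool_rot: [-0.002, 0.707, 0.707, -0.0]
contact_force: [-0.2, 0.1, -0.5]
gripper_width: 0.875
grasp_force: 0.0
```

>>> move_arm --commands '[[[0, 0, 0, 0, 0, 0, 0.075], [0, 0, 0, 0, 0, 0, 0.075]]]'

```text
t: 26.18
eef_pos: [0.5908, -0.3648, 0.1442]
tool_rot: [-0.0, 0.707, 0.708, 0.0]
contact_force: [0.1, -0.7, 0.3]
gripper_width: 0.88
grasp_force: 0.0
```

>>> move_arm --commands '[[[-0.001, 0, 0.04, 0, 0, 0, 0.075], [0, 0, 0.04, 0, 0, 0, 0.075], [0, 0, 0.03, 0, 0, 0, 0.075], [0, 0, 0.015, 0, 0, 0, 0.075], [0, 0, 0.009, 0, 0, 0, 0.075], [0, 0, 0, 0, 0, 0, 0.075], [0, 0, 0, 0, 0, 0, 0.075], [0, 0, 0, 0, 0, 0, 0.035], [0, 0, 0, 0, 0, 0, 0.035], [0, 0, 0, 0, 0, 0, 0.035], [0, 0, 0, 0, 0, 0, 0.035], [0, 0, 0, 0, 0, 0, 0.035]]]'

```text
t: 27.68
eef_pos: [0.591, -0.3674, 0.0113]
tool_rot: [0.001, 0.707, 0.707, 0.0]
contact_force: [-0.3, 0.6, 6.5]
gripper_width: 0.51
grasp_force: 30.7
```

>>> move_arm --commands '[[[0, 0, -0.03, 0, 0, 0, 0.035], [0, 0, -0.045, 0, 0, 0, 0.035], [0, 0, -0.045, 0, 0, 0, 0.035], [0.0358, -0.0125, 0, 0, 0, 0, 0.035], [0.0358, -0.0125, 0, 0, 0, 0, 0.035], [0.0358, -0.0125, 0, 0, 0, 0, 0.035], [0.0358, -0.0125, 0, 0, 0, 0, 0.035], [0.0358, -0.0125, 0, 0, 0, 0, 0.035], [0.0358, -0.0125, 0, 0, 0, 0, 0.035], [0.0358, -0.0125, 0, 0, 0, 0, 0.035], [0.0358, -0.0125, 0, 0, 0, 0, 0.035], [0.0358, -0.0125, 0, 0, 0, 0, 0.035], [0.0358, -0.0125, 0, 0, 0, 0, 0.035], [0, 0, 0, 0, 0, 0, 0.035], [0, 0, 0, 0, 0, 0, 0.035], [0, 0, 0, 0, 0, 0, 0.035]]]'

```text
t: 29.68
eef_pos: [0.4658, -0.0102, 0.1302]
tool_rot: [0.0, 0.708, 0.706, -0.0]
contact_force: [0.5, 0.2, -0.1]
gripper_width: 0.507
grasp_force: 30.6
```

Now lower it, release, and retreat to the right to clear the view.

>>> move_arm --commands '[[[0, 0, 0.04, 0, 0, 0, 0.035], [0, 0, 0.04, 0, 0, 0, 0.035], [0, 0, 0.02, 0, 0, 0, 0.035], [0, 0, 0.01, 0, 0, 0, 0.035], [0, 0, 0.005, 0, 0, 0, 0.035], [0, 0, 0, 0, 0, 0, 0.035], [0, 0, 0, 0, 0, 0, 0.035], [0, 0, 0, 0, 0, 0, 0.062], [0, 0, 0, 0, 0, 0, 0.062], [0, 0, 0, 0, 0, 0, 0.062], [0, 0, 0, 0, 0, 0, 0.062], [0, 0, -0.03, 0, 0, 0, 0.062], [0, 0, -0.05, 0, 0, 0, 0.062], [0, 0, -0.05, 0, 0, 0, 0.062], [0, 0, 0, 0, 0, 0, 0.062]]]'

```text
t: 31.55
eef_pos: [0.4681, -0.0089, 0.1488]
tool_rot: [0.003, 0.707, 0.707, 0.002]
contact_force: [0.6, -0.1, -0.9]
gripper_width: 0.728
grasp_force: 0.0
```

>>> move_arm --commands '[[[-0.035, 0, 0, 0, 0, 0, 0.062], [-0.035, 0, 0, 0, 0, 0, 0.062], [-0.035, 0, 0, 0, 0, 0, 0.062], [-0.035, 0, 0, 0, 0, 0, 0.062], [-0.035, 0, 0, 0, 0, 0, 0.062], [-0.035, 0, 0, 0, 0, 0, 0.062], [-0.035, 0, 0, 0, 0, 0, 0.062], [-0.035, 0, 0, 0, 0, 0, 0.062], [0, 0, 0, 0, 0, 0, 0.062], [0, 0, 0, 0, 0, 0, 0.062], [0, 0, 0, 0, 0, 0, 0.062], [0, 0, 0, 0, 0, 0, 0.062]]]'

```text
t: 33.05
eef_pos: [0.4656, -0.288, 0.1453]
tool_rot: [-0.0, 0.707, 0.708, 0.0]
contact_force: [0.7, 0.4, -0.1]
gripper_width: 0.724
grasp_force: 0.0
```

Run:
```python
from h import *
a=grab('top');b=grab('scene')
cv2.imwrite('pics/t4.png',np.vstack([cv2.resize(a[125:275,110:350],(480,300)),cv2.resize(b[115:240,190:390],(480,300))])[:,:,::-1])
```

```text
(no output)
```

View pics/t4.png

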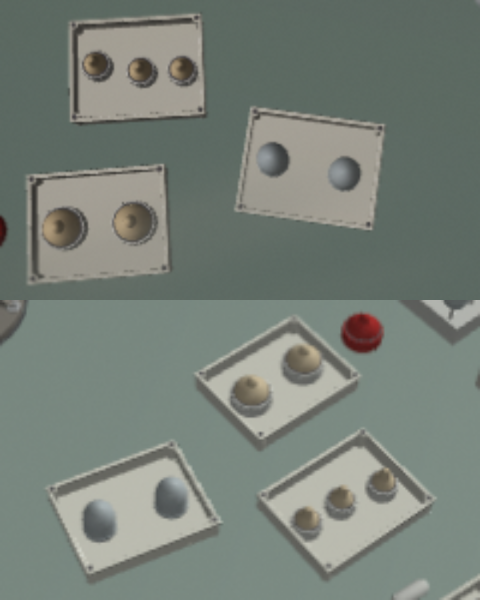

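Both views show all the parts upright in their own trays. The rightmost small teat at (182,69) is about 57 mm from its tray's centre, inside the 72 mm limit.

```bash
python3 -c "
from station import bot;print(bot.hand_in())"
```

```text
the job is handed in; nothing more can be done
None
```

I handed the job in at about 33 s: both small teats, the wide-neck teat and the dome cap stand upright in their matching trays, and the kept parts look undisturbed in the final images; no verdict came back.

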